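# Arm the switch under the guard

## Robot

A 6-joint arm with a two-finger parallel gripper is mounted at the origin on a cart in front of the work surface, level with it; the furniture and walls round the work are solid. World frame = base frame: x ahead of the robot, y to its left, z up, the work surface at z = 0. Lengths are in m, angles in degrees, forces in N, time in s.
With the tool pointing down it reaches from about 0.35 to 0.875 m from the base axis. Payload 4.2 kg.
Tool frame: the origin (TCP) lies on the front face of the gripper's body, between the roots of the fingers; the fingertips stand finger_overhang ahead of it and the grasp point (between the pads) lies 51 mm ahead of it (finger_overhang is the distance from the TCP to the fingertips, in m); z points along the fingers, y is the line along which they close (so a half turn about z gives the same grasp; the last joint's range is limited). The gripper opens to 87 mm and grips with 3 to 60 N. Pads are 19 mm wide; open, the fingers measure 117 mm over their backs; the gripper's body (75 mm by 190 mm) begins 51 mm behind the grasp point.
Start: joints at [89.244, 22.042, 0.453, 0, -68.411, -14.817], TCP at [0.168, 0.602, 0.292] pointing down, gripper open.
Joint ranges: [-179.83, 179.83], [-69.29, 118.12], [-61.27, 80.66], [-181.25, 117.63], [-171.15, -9.14], [-177.46, 177.46]. Speed limits (degrees/s): [159.86, 159.86, 180, 180, 180, 180].

## Interface

Orientations are given as a 3x3 rotation matrix whose columns are the frame's x, y, z axes.
In Python, from station import sense, capture, camera_model, finish_job, finger_overhang gives the robot as it stands. The module is installed in compiled form; this text tells all that it offers.
- The arm moves only by the tool jog_arm, never from a script. Its argument "rows" is a list that holds one entry, the list of rows, each a list of 4 numbers: the shift along the tool's x, y, z in m, then the turn about the tool's z in rad. A call has 1 to 20 rows; each row shifts and turns the commanded pose from where the row before left it, along the tool's axes as they then stand; what a row does not reach is not made up. A row lasts 1/8 s, in which the tool goes at most 62.5 mm and 10.7 degrees, less where a joint would pass 70% of its speed; a pose out of reach is approached as far as the arm can. A call is refused whole if a number of a shift passes 0.0625 or a number of a turn 0.188, either way. A call with a gripper value outside its range is refused whole. "claw" is the opening, from 0 (shut) to 1 (fully open), set as the call begins (left out, the last holds). The fingers move at their own pace and stop on an object; the grip force is fixed at half the most. Time passes only in rows, so rows that do not move let the fingers close. It gives the time, the measured TCP pose, the force, the opening and the grip force at its end, in the units of the state.
- sense(): the state, without advancing time (a new reading comes with each control period).
- capture(name): name is "side" or "top" or "wrist"; returns the picture (420x560x3 uint8, red, green, blue); there is no depth.
- camera_model(name): a dict with "fovy" (degrees; the focal length in pixels is half the picture's height over the tangent of half this angle, whatever the lens; pixels are square), "cx", "cy" (the principal point, pixels), "eye" and "rotation" of the camera in the world. Camera axes: x right, y down, z forward; pixel columns grow to the right and rows downward; lengths in m; the calibration is good to about 2 mm. A picture is of the moment at which its call begins: read the wrist's pose just before it. camera_model takes no time and is no camera call; for the wrist camera it gives the pose at the moment of the call.
- finish_job(): hands the job in; it is judged then, once.
The state is a dict: "time_s": time; "joints": joint angles; "joint_velocities": joint speeds; "effort": joint torques, N m; "tcp_pos": TCP position; "ee_rot": TCP orientation; "wrist_force": force on the tool from outside, world axes, zero at the start; "moment": the same for the moment, N m; "gripper_width": opening from 0.0 (shut) to 1.0 (fully open); "gripper_force": force on a finger pad.
Only numpy, scipy, OpenCV 4.12 (cv2) and the standard library are available. Lean on these libraries where they do the work, as an engineer would, in place of code of your own. Each camera call takes 0.05 s, during which the arm holds its last target. There are 200 camera calls.

## Task

Switch on the guarded toggle of the switch box that has the domed lamp: with the closed fingers gently swing its guard up from the front, push the toggle beneath over to the far side while the guard is up, then draw back and let the guard drop shut again. Touch and push only: do not grip or lift anything, do not force anything, do not shove the box out of its place, and leave the other switch box and the things standing around as they are.

Things in the scene. Friction and masses are not known exactly. Their poses are not given: they have to be found in the camera images.
- lamp_box: switch box WITH a lamp: a white dome 25 mm across, 24 mm high, on the rear left corner (x +58, y +54). Grey enclosure 150 (x) x 140 (y) x 50 mm high, loose but heavy (1.2 to 1.9 kg). Origin: centre of its underside, on the bench; z up; its front -x faces roughly to the robot. One hinged black guard over one toggle stands on its top panel at y = 0. 
- plain_box: switch box WITHOUT a lamp, a flat black disc there instead; leave it alone. Otherwise like the other, guard and toggle too. Grey, 150 x 140 x 50 mm, origin at the centre of its underside
- lamp_guard (a joint): guard of the lamp box: light black hood 70 mm wide: flat roof with a slot, two windowed cheeks 64 mm apart, open below and in front. 0 = shut; grows to 1.45 rad as its front swings up and back to box +x. Shut, its roof is 28 to 31 mm above the panel and ends 50 mm before the hinge, where a lip turns up to a bead. A weak spring shuts it (under 1.5 N at the bead) once let go.
- lamp_toggle (a joint): toggle under the guard of the lamp box: steel lever 24 mm long, 6 to 10 mm thick, pivot at box x +31, y 0, z 52 mm. 0 = off, leaning 0.4 rad to the front (-x); 0.8 = on, leaning 0.4 rad to +x. Snap action: less than 1 N at the tip takes it past the middle, then it jumps to the end and stays. The shut guard clears it either way.
- plain_guard (a joint): guard of the box without a lamp, built alike; 0 = shut. Leave it shut.
- plain_toggle (a joint): toggle of the box without a lamp, built alike; 0 = off. Leave it off.
- lamp_guard_lip (a point): middle of the bead (5 mm thick, 57 mm long) on the guard's front lip, lamp box; shut: 58 mm before the hinge, 40 mm above the panel. Pushed to box +x by fingers leaning forward 0.4 to 0.6 rad, tips 17 to 22 mm above the panel, it rides up on them and they reach the toggle. Pushed level by upright fingers it can jam; more than 35 mm from the tips it can catch on the gripper.
- lamp_guard_hinge (a point): middle of the guard's hinge axis (along box y) on the lamp box: box x +45, y 0, z 56 mm, 6 mm above the panel; axes as the box's
- lamp_toggle_tip (a point): tip of the toggle of the lamp box; about 24 mm above the panel (74 mm above the bench) when off or on
- hub: bystander: black turned flanged hub, 41 mm across, 39 mm high, standing on the bench between the robot and the boxes; origin at the centre of its underside
- tin: bystander: round metal tin with a lid, 62 mm across, 48 mm high, on the bench behind and between the boxes; origin at the centre of its underside
- driver: bystander: screwdriver with a red handle, 188 mm long, lying on the bench at the right; origin under its middle

How it is judged (in metres and radians):
On the way, in this order (a step that is already met when the one before it is completed fails the run):
1. the guard of the box with the lamp is swung up (more than 0.25 rad) while its toggle is still off (below 0.3 rad) (value of joint lamp_guard above 0.25 rad and value of joint lamp_toggle below 0.3 rad), for 0.02 s.
2. its toggle is over to the on side (more than 0.65 rad) while the guard is still up (more than 0.25 rad) (value of joint lamp_toggle above 0.65 rad and value of joint lamp_guard above 0.25 rad), for 0.02 s.
At the end, for the whole second after the job is handed in: Lamp box: toggle on (over 0.65 rad), guard shut (below 0.06 rad), box at rest, upright within 0.05 rad and within 20 mm of its place. Other box: within 15 mm, guard shut (below 0.06), toggle off (below 0.15). Hub, tin and screwdriver within 15 mm of their places (value of joint lamp_toggle above 0.65 rad and value of joint each of lamp_guard, plain_guard below 0.06 rad and distance of lamp_box from where it was at the start of the episode below 0.02 m and linear speed of lamp_box below 0.01 m/s and angle between lamp_box's own z axis and vertical below 0.05 rad and value of joint plain_toggle below 0.15 rad and distance of each of plain_box, hub, tin, driver from where it was at the start of the episode below 0.015 m); the robot touches nothing.
It fails at once if the box with the lamp is shoved more than 20 mm, tipped or lifted (distance of lamp_box from where it was at the start of the episode above 0.02 m or angle between lamp_box's own z axis and vertical above 0.1 rad).
It fails at once if the guard is gripped or handled roughly (more than 30 N between fingers and guard) (contact force between the fingers and lamp_guard above 30 N).
It fails at once if the toggle is gripped or handled roughly (more than 30 N between fingers and toggle) (contact force between the fingers and lamp_toggle above 30 N).
It fails at once if the other switch box is disturbed: moved more than 15 mm, its guard raised more than 0.15 rad or its toggle moved more than 0.15 rad (distance of plain_box from where it was at the start of the episode above 0.015 m or value of joint any of plain_guard, plain_toggle above 0.15 rad).
It fails at once if the hub, the tin or the screwdriver is moved or lifted by more than 15 mm (distance of any of hub, tin, driver from where it was at the start of the episode above 0.015 m).
It also fails if it takes over 40 s, if anything falls off the work surface, if the arm or the gripper's body presses on something with over 40 N, if the wrist force passes 120 N, or if a joint passes its speed limit or range.

## Working session

There is one attempt and no reset: what is moved stays moved. The work goes in short steps, Python scripts to look and compute and a tool call to move; the robot and the scene stay as the last step left them, time stands still between calls to the robot, and variables do not carry over. Pictures are saved under pics/ and viewed, at most 10 in all, crops included, and the job is handed in when it is done.

Besides the shell and the picture viewer there is one more tool, called by a JSON object that holds its "method" and its "body". jog_arm: Moves the arm, as the interface text tells. Its arguments: {"type":"object","properties":{"rows":{"type":"array"},"claw":{"type":"number"}},"required":["rows"]}

```bash
mkdir -p pics; python3 - <<'E'
from station import *
import cv2, numpy as np
s=sense(); print(s, finger_overhang if not callable(finger_overhang) else finger_overhang())
for n in("side","top","wrist"):
    m=camera_model(n); print(n,m)
    im=capture(n); cv2.imwrite(f"pics/{n}0.png",im[:,:,::-1])
E
```

```text
{'time_s': 0.0, 'joints': array([ 8.92442993e+01,  2.20896492e+01,  3.80528098e-01, -3.05143619e-02,
       -6.84120764e+01, -1.48185043e+01]), 'joint_velocities': array([ 0.02466663, -0.04542627, -0.08124683,  0.02738456, -0.02815731,
       -0.09662614]), 'effort': array([-7.63357602e-04, -3.90672612e+01,  1.87412632e+01,  4.22005981e+00,
        1.09784745e-02, -1.88041163e-04]), 'tcp_pos': array([0.16763222, 0.60162694, 0.29117233]), 'ee_rot': array([[ 9.63230786e-01, -2.68674856e-01, -5.23073066e-04],
       [-2.68675358e-01, -9.63228481e-01, -2.10852882e-03],
       [ 6.26698025e-05,  2.17153671e-03, -9.99997640e-01]]), 'wrist_force': array([0.06277612, 0.17879787, 0.61241557]), 'moment': array([-0.04761561, -0.00448778,  0.0261535 ]), 'gripper_force': 0.0, 'gripper_width': 1.0000052597310403} 0.0697
side {'fovy': 49.43842807024031, 'cx': 280.8698529706941, 'cy': 213.0436683596544, 'eye': array([0.47572744, 0.65491098, 0.59991715]), 'rotation': array([[-0.99828404, -0.02429012,  0.053282  ],
       [-0.05753616,  0.57607573, -0.81536884],
       [-0.01088906, -0.81703534, -0.57648477]])}
top {'fovy': 53.67135834785489, 'cx': 268.91885399711, 'cy': 212.58626744699134, 'eye': array([ 0.35417604, -0.06874771,  1.03853279]), 'rotation': array([[ 0.02354954, -0.98529855,  0.1692105 ],
       [-0.99972127, -0.02349322,  0.00233518],
       [ 0.00167445, -0.16921833, -0.98557717]])}
wrist {'fovy': 70.01080007258112, 'cx': 275.7326275752611, 'cy': 210.63277616478612, 'eye': array([0.24544131, 0.58037007, 0.38239926]), 'rotation': array([[-0.26827232, -0.92071856, -0.28338542],
       [-0.96333933,  0.2572256 ,  0.07623856],
       [ 0.00269973,  0.29344902, -0.95597091]])}
```

View pics/top0.png

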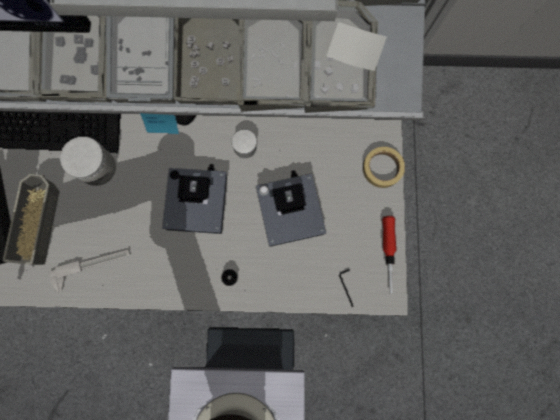

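View pics/side0.png

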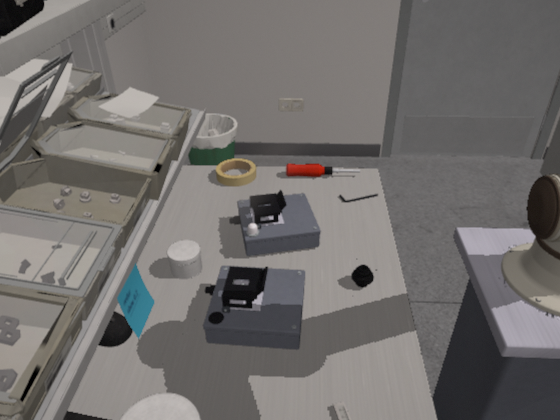

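The lamp box is the right-hand one in the top view, at about (291,209), with its white dome at (264,190). The plain box is at (195,200), the hub at (230,277) and the tin at (244,142). Next I enlarge the lamp box in both views.

```bash
python3 - <<'E'
import cv2, numpy as np
a=cv2.imread("pics/top0.png")[160:260,245:345]; b=cv2.imread("pics/side0.png")[180:260,225:325]
a=cv2.convertScaleAbs(a,alpha=1.6,beta=10);b=cv2.convertScaleAbs(b,alpha=1.6,beta=10)
cv2.imwrite("pics/topc.png",cv2.resize(a,None,fx=6,fy=6,interpolation=cv2.INTER_CUBIC))
cv2.imwrite("pics/sidec.png",cv2.resize(b,None,fx=7,fy=7,interpolation=cv2.INTER_CUBIC))
E
```

```text
(no output)
```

View pics/topc.png

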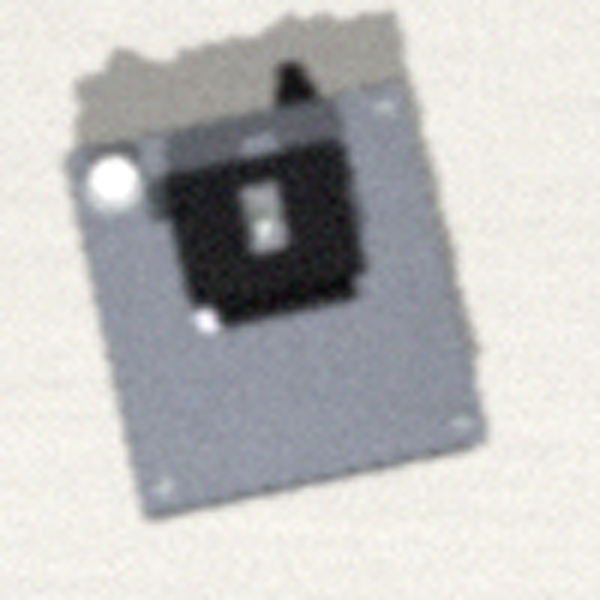

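View pics/sidec.png

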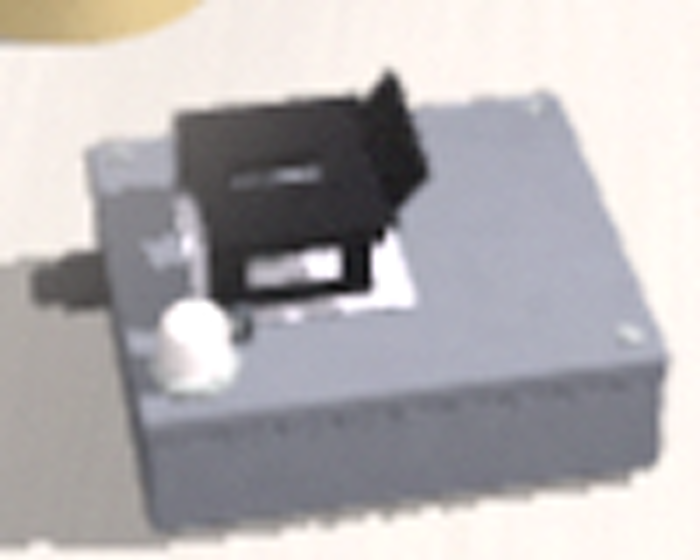

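Top crop: lamp-box top corners at about (148,517), (485,440), (72,152) and (402,85), with the dome at (114,180). Side crop: top corners at (665,352), (140,425), (555,95) and (90,145). I fit the poses from these and look at the finger shape with the wrist camera.

```bash
cat > h.py <<'E'
import numpy as np
from station import camera_model
def proj(n,P):
    m=camera_model(n); f=210/np.tan(np.radians(m["fovy"]/2))
    c=(np.asarray(P)-m["eye"])@m["rotation"]
    return np.stack([f*c[...,0]/c[...,2]+m["cx"],f*c[...,1]/c[...,2]+m["cy"]],-1)
def ray(n,u,v,z):
    m=camera_model(n); f=210/np.tan(np.radians(m["fovy"]/2))
    d=m["rotation"]@np.array([(u-m["cx"])/f,(v-m["cy"])/f,1]); return m["eye"]+d*(z-m["eye"][2])/d[2]
def w(p,b):
    b=np.asarray(b);c,s=np.cos(p[2]),np.sin(p[2])
    return np.stack([p[0]+c*b[...,0]-s*b[...,1],p[1]+s*b[...,0]+c*b[...,1],b[...,2]],-1)
E
python3 - <<'E'
from h import *
from scipy.optimize import least_squares
C=np.array([[-75,70,50],[-75,-70,50],[75,70,50],[75,-70,50]])/1e3
T=(np.array([[148,517],[485,440],[72,152],[402,85]])+.5)/6-.5+[245,160]
S=(np.array([[665,352],[555,95],[140,425],[90,145]])+.5)/7-.5+[225,180]
def r(p,a=1,b=1): return np.r_[a*(proj("top",w(p,C))-T).ravel(),b*(proj("side",w(p,C))-S).ravel()]
for a,b in((1,1),(1,0),(0,1)):
    q=least_squares(lambda p:r(p,a,b),[.5,-.1,0]).x; print(q,np.degrees(q[2]),r(q).round(1))
print("hub",ray("top",230,277,.039),"tin",ray("top",244,142,.048),"plain",ray("top",195,200,.05))
print("shelf",ray("top",300,112,0),"driver",ray("top",390,250,0),"edge",ray("top",405,200,0),ray("top",300,312,0))
q=least_squares(r,[.5,-.1,0]).x
print("hinge,lip,tip",w(q,[[.045,0,.056],[-.013,0,.09],[.0217,0,.074]]), proj("side",w(q,[-.013,0,.09])),proj("top",w(q,[-.013,0,.09])))
E
```

```text
[ 0.53494114 -0.11811657  0.23800612] 13.636746175520404 [-0.5 -0.8  0.4 -0.3 -0.9  0.2 -0.2 -0.5  0.5  0.2  0.6 -0.5  0.2 -1.1
 -0.1 -0.4]
[ 0.53407897 -0.11888973  0.23401744] 13.408211466303886 [-0.4 -0.5  0.6  0.2 -0.5  0.4  0.3 -0.   0.8  0.1  1.1 -0.6  0.6 -1.5
  0.5 -0.6]
[ 0.53549944 -0.11657461  0.24275857] 13.909041592145519 [-1.  -0.9 -0.2 -0.8 -1.7  0.1 -1.  -0.8  0.3  0.5  0.1 -0.2  0.  -0.6
 -0.5  0.1]
hub [0.36810493 0.02253833 0.039     ] tin [ 7.01310642e-01 -6.95446210e-05  4.80000000e-02] plain [0.55061678 0.11376865 0.05      ]
shelf [ 0.80473175 -0.14223496  0.        ] driver [ 0.44477822 -0.37127483  0.        ] edge [ 0.57335823 -0.41287605  0.        ] [ 0.28837451 -0.14785314  0.        ]
hinge,lip,tip [[ 0.57867259 -0.10750713  0.056     ]
 [ 0.52230761 -0.12118152  0.09      ]
 [ 0.55602941 -0.11300046  0.074     ]] [282.68898208 197.53148978] [292.53101999 210.89743444]
```

View pics/wrist0.png

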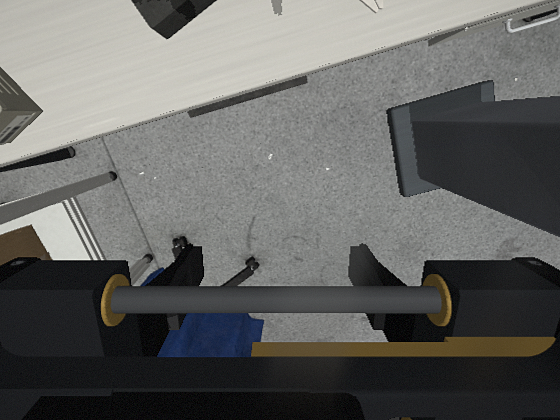

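Pose estimate: the lamp box is at (0.535, -0.118) with yaw 13.6°, and the two cameras agree to about 2 mm. The wrist view shows the open fingers at (185,265) and (365,265), with the camera on the tool's +x side.

Rows can't tilt the tool directly. I'll close the gripper and check in free space what happens at the upward reach limit.

{"method": "jog_arm", "body": {"rows": [[[0,0,-0.06,0],[0,0,-0.06,0],[0,0,-0.06,0],[0,0,-0.06,0],[0,0,-0.06,0],[0,0,-0.06,0],[0,0,-0.06,0],[0,0,-0.06,0],[0,0,-0.06,0],[0,0,-0.06,0]]], "claw": 0}}

```text
time_s: 1.4
tcp_pos: [0.145, 0.5275, 0.7675]
ee_rot: [[0.963, -0.268, 0.026], [-0.269, -0.961, 0.059], [0.009, -0.064, -0.998]]
wrist_force: [-0.8, 0.4, 1.0]
gripper_width: 0.017
gripper_force: 0.0
```

At the limit the tool does begin to tilt outward, which is the wanted direction. I continue.

{"method": "jog_arm", "body": {"rows": [[[0,0,-0.06,0],[0,0,-0.06,0],[0,0,-0.06,0],[0,0,-0.06,0],[0,0,-0.06,0],[0,0,-0.06,0]]]}}

```text
time_s: 2.15
tcp_pos: [0.094, 0.366, 0.8711]
ee_rot: [[0.962, -0.261, 0.079], [-0.271, -0.946, 0.178], [0.029, -0.193, -0.981]]
wrist_force: [-0.5, 0.7, -0.5]
gripper_width: 0.009
gripper_force: 0.0
```

The tilt persists and grows at the limit. I now bring the tool round to the box's azimuth, staying high and clear, before tilting further.

{"method": "jog_arm", "body": {"rows": [[[0.055,0.0,0.02,0],[0.06,0.0,0.01,0],[0.06,0.02,0.01,0],[0.06,0.05,0.01,0],[0.05,0.06,0.01,0],[0.04,0.06,0.01,0],[0.04,0.06,0.01,0],[0.03,0.06,0.0,0],[0,0.03,0,0],[0,0,0,0]]]}}

```text
time_s: 3.4
tcp_pos: [0.3653, 0.0021, 0.7532]
ee_rot: [[0.961, -0.264, 0.082], [-0.275, -0.945, 0.176], [0.03, -0.192, -0.981]]
wrist_force: [0.6, 0.5, 0.8]
gripper_width: 0.008
gripper_force: 0.0
```

{"method": "jog_arm", "body": {"rows": [[[0.01,0.03,-0.06,0],[0.01,0.03,-0.06,0],[0.02,0.01,-0.06,0],[0.03,0,-0.06,0],[0.03,0,-0.06,0],[0.03,0,-0.06,0],[0.03,0,-0.06,0],[0.03,0,-0.06,0]]]}}

```text
time_s: 4.4
tcp_pos: [0.3564, -0.1168, 0.8633]
ee_rot: [[0.942, -0.261, 0.211], [-0.297, -0.942, 0.158], [0.158, -0.212, -0.964]]
wrist_force: [0.7, 0.8, -0.5]
gripper_width: 0.011
gripper_force: 0.0
```

{"method": "jog_arm", "body": {"rows": [[[0.04,0,-0.06,0],[0.04,0,-0.06,0],[0.04,0,-0.06,0],[0.04,0,-0.06,0],[0.04,0,-0.06,0],[0.04,0,-0.06,0]]]}}

```text
time_s: 5.15
tcp_pos: [0.3588, -0.1543, 0.879]
ee_rot: [[0.895, -0.261, 0.361], [-0.319, -0.941, 0.11], [0.311, -0.214, -0.926]]
wrist_force: [-0.2, -0.5, -0.1]
gripper_width: 0.009
gripper_force: 0.0
```

{"method": "jog_arm", "body": {"rows": [[[0.04,0,-0.06,0],[0.04,0,-0.06,0],[0.04,0,-0.06,0],[0,0,0,0]]]}}

```text
time_s: 5.65
tcp_pos: [0.3433, -0.1649, 0.8956]
ee_rot: [[0.859, -0.262, 0.44], [-0.328, -0.941, 0.08], [0.393, -0.213, -0.895]]
wrist_force: [-0.2, 0.2, 0.5]
gripper_width: -0.0
gripper_force: 0.0
```

The tool is now leaning forward by 0.46 rad at azimuth 10°, against 13.6° for the box. Next I work out the turn and the move to a point in front of the guard.

```bash
cat >> h.py <<'E'
q=np.array([.535,-.118,.238]); L=.0697
def plan(b,R,p): # tool shift so the tip centre comes to box point b
    return R.T@(w(q,b)-(p+L*R[:,2]))
def tip(s):
    t=s["tcp_pos"]+L*s["ee_rot"][:,2]-[q[0],q[1],0]; c,sn=np.cos(q[2]),np.sin(q[2]); return np.array([c*t[0]+sn*t[1],-sn*t[0]+c*t[1],t[2]])
E
python3 - <<'E'
from h import *; from station import sense
s=sense();R=s["ee_rot"];p=s["tcp_pos"]
by=np.array([-np.sin(q[2]),np.cos(q[2]),0])
y=-by; a=np.arctan2(y@-R[:,0],y@R[:,1]); print("turn",a, tip(s).round(4), s["joints"].round(1))
c,sn=np.cos(a),np.sin(a); R2=R@np.array([[c,-sn,0],[sn,c,0],[0,0,1]]);print(R2.round(3))
for b in([-.065,0,.15],[-.055,0,.066]): print(b,plan(b,R2,p).round(4))
E
```

```text
turn -0.5483939093961636 [-0.1662 -0.0022  0.8333] [  -6.1    9.6   80.6  -10.3 -135.    69. ]
[[ 0.87   0.224  0.44 ]
 [ 0.211 -0.974  0.08 ]
 [ 0.446  0.023 -0.895]]
[-0.065, 0, 0.15] [-0.2144 -0.0194  0.6563]
[-0.055, 0, 0.066] [-0.2429 -0.0214  0.736 ]
```

{"method": "jog_arm", "body": {"rows": [[[0,0,0.03,-0.137],[0,0,0.05,-0.137],[0,0,0.05,-0.137],[0,0,0.05,-0.137],[-0.025,-0.002,0.05,0],[-0.025,-0.002,0.05,0],[-0.025,-0.002,0.05,0],[-0.025,-0.002,0.05,0],[-0.025,-0.002,0.05,0],[-0.025,-0.002,0.05,0],[-0.025,-0.002,0.05,0],[-0.025,-0.002,0.05,0],[-0.014,-0.002,0.05,0],[0,0,0,0],[0,0,0,0]]]}}

```text
time_s: 7.52
tcp_pos: [0.4311, -0.1418, 0.2367]
ee_rot: [[0.87, 0.225, 0.439], [0.212, -0.974, 0.08], [0.446, 0.023, -0.895]]
wrist_force: [-0.1, -0.4, 1.0]
gripper_width: 0.001
gripper_force: 0.0
```

```bash
python3 - <<'E'
from h import *; from station import *; import cv2
s=sense();R=s["ee_rot"];p=s["tcp_pos"]
print(s["time_s"],tip(s).round(4),R.round(3), s["wrist_force"])
for b in([-.055,0,.066],): print(b,plan(b,R,p).round(4))
tw=p+L*R[:,2]; print(proj("side",tw),proj("top",tw))
cv2.imwrite("pics/s1.png",cv2.resize(cv2.convertScaleAbs(capture("side")[100:300,180:440,::-1],alpha=1.6,beta=10),None,fx=3,fy=3,interpolation=cv2.INTER_CUBIC))
E
```

```text
7.525 [-0.0755 -0.0005  0.1744] [[ 0.87   0.225  0.439]
 [ 0.212 -0.974  0.08 ]
 [ 0.446  0.023 -0.895]] [-0.09558458 -0.44519863  0.98923321]
[-0.055, 0, 0.066] [-0.03   -0.0032  0.1061]
[313.74364568 157.80207469] [301.64353468 232.55074636]
```

View pics/s1.png

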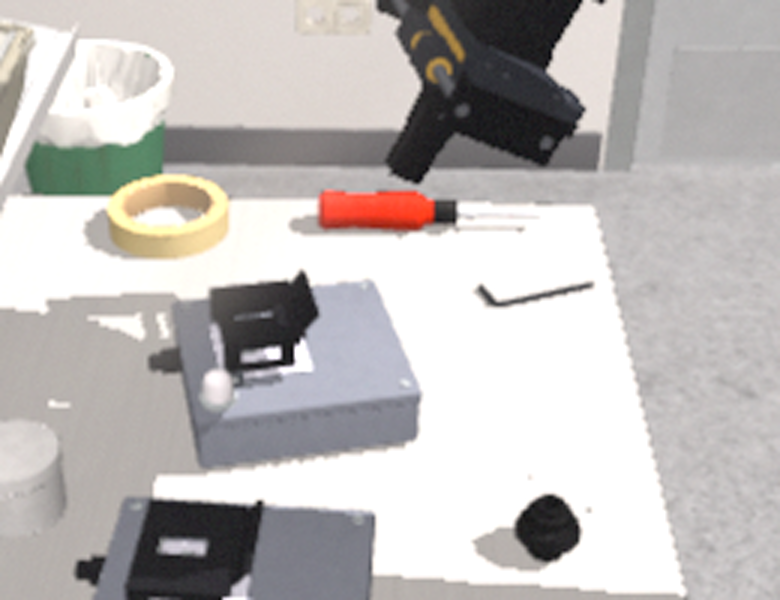

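The closed fingers lean forward as wanted. Their tip is at crop (405,172), which is (315,157) in the full picture against a predicted (314,158), so calibration holds. The guard is shut. Now I descend in front of the guard.

{"method": "jog_arm", "body": {"rows": [[[-0.006,-0.001,0.02,0],[-0.006,-0.001,0.022,0],[-0.006,-0.001,0.022,0],[-0.006,0,0.022,0],[-0.006,0,0.02,0],[0,0,0,0],[0,0,0,0]]]}}

```text
time_s: 8.45
tcp_pos: [0.4506, -0.1367, 0.1285]
ee_rot: [[0.869, 0.225, 0.44], [0.212, -0.974, 0.08], [0.447, 0.023, -0.894]]
wrist_force: [-0.5, -0.2, -0.4]
gripper_width: 0.001
gripper_force: 0.0
```

```bash
python3 - <<'E'
from h import *; from station import *; import cv2
s=sense();R=s["ee_rot"];p=s["tcp_pos"]
print(s["time_s"],tip(s).round(4), s["wrist_force"])
for x in (-.055,-.02,.005,.024): print(plan([x,0,.066],R,p).round(4))
cv2.imwrite("pics/s2.png",cv2.resize(cv2.convertScaleAbs(capture("side")[150:270,210:370,::-1],alpha=1.8,beta=15),None,fx=5,fy=5,interpolation=cv2.INTER_CUBIC))
E
```

```text
8.45 [-0.0553 -0.0001  0.0662] [-0.49229281 -0.24047023 -0.44580783]
[ 0.0002 -0.0001  0.0003]
[ 0.0315 -0.0005  0.0159]
[ 0.0538 -0.0008  0.0271]
[ 0.0708 -0.001   0.0356]
```

View pics/s2.png

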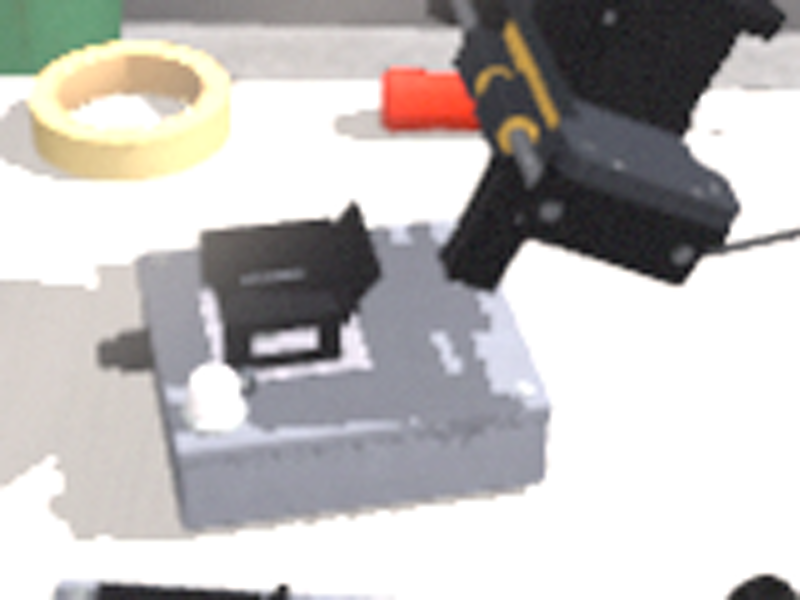

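The fingers stand in front of the guard with the tip at crop (465,275), and the guard lip is at (360,245). I push slowly to swing the guard up.

{"method": "jog_arm", "body": {"rows": [[[0.0031,0,0.0016,0],[0.0031,0,0.0016,0],[0.0031,0,0.0016,0],[0.0031,0,0.0016,0],[0.0031,0,0.0016,0],[0.0031,0,0.0016,0],[0.0031,0,0.0016,0],[0.0031,0,0.0016,0],[0.0031,0,0.0016,0],[0.0031,0,0.0016,0],[0.0031,0,0.0016,0],[0.0031,0,0.0016,0],[0.0031,0,0.0016,0],[0.0031,0,0.0016,0],[0.0031,0,0.0016,0],[0.0031,0,0.0016,0],[0,0,0,0]]]}}

```text
time_s: 10.62
tcp_pos: [0.5043, -0.124, 0.1257]
ee_rot: [[0.871, 0.225, 0.437], [0.211, -0.974, 0.081], [0.444, 0.022, -0.896]]
wrist_force: [-0.9, -0.1, -1.0]
gripper_width: 0.007
gripper_force: 0.1
```

```bash
python3 - <<'E'
from h import *; from station import *; import cv2
s=sense();R=s["ee_rot"];p=s["tcp_pos"]
print(s["time_s"],tip(s).round(4), s["wrist_force"])
for x in (.005,.02,.024): print(plan([x,0,.066],R,p).round(4))
cv2.imwrite("pics/s3.png",cv2.resize(cv2.convertScaleAbs(capture("side")[150:270,210:370,::-1],alpha=1.8,beta=15),None,fx=5,fy=5,interpolation=cv2.INTER_CUBIC))
E
```

```text
10.625 [-0.0003 -0.0003  0.0633] [-0.85680786 -0.1471281  -0.95310867]
[ 0.0059 -0.0003 -0.0001]
[ 0.0194 -0.0005  0.0066]
[ 0.0229 -0.0005  0.0084]
```

View pics/s3.png

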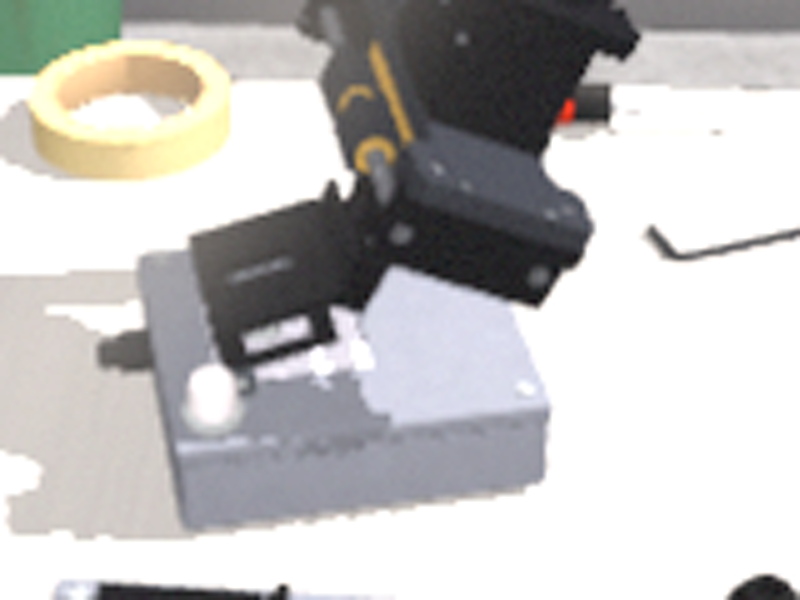

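The guard is rising, to roughly 0.2 rad, with light force and the box unmoved. The tips sank about 3 mm, so I lift slightly while continuing to the toggle.

{"method": "jog_arm", "body": {"rows": [[[0.002,0,-0.0005,0],[0.002,0,-0.0005,0],[0.0017,0,0.0007,0],[0.0017,0,0.0007,0],[0.0017,0,0.0007,0],[0.0017,0,0.0007,0],[0.0017,0,0.0007,0],[0.0017,0,0.0007,0],[0.0017,0,0.0007,0],[0.0017,0,0.0007,0],[0.0017,0,0.0007,0],[0.0017,0,0.0007,0],[0.0017,0,0.0007,0],[0.0017,0,0.0007,0],[0,0,0,0]]]}}

```text
time_s: 12.55
tcp_pos: [0.5286, -0.1183, 0.1299]
ee_rot: [[0.871, 0.225, 0.437], [0.211, -0.974, 0.081], [0.444, 0.022, -0.896]]
wrist_force: [-0.3, -0.0, 0.2]
gripper_width: 0.007
gripper_force: 0.2
```

```bash
python3 - <<'E'
from h import *; from station import *; import cv2
s=sense();R=s["ee_rot"];p=s["tcp_pos"]
print(s["time_s"],tip(s).round(4), s["wrist_force"])
for x in (-.055,.024,.028): print(plan([x,0,.067],R,p).round(4))
cv2.imwrite("pics/s4.png",cv2.resize(cv2.convertScaleAbs(capture("side")[150:270,210:370,::-1],alpha=1.8,beta=15),None,fx=5,fy=5,interpolation=cv2.INTER_CUBIC))
E
```

```text
12.55 [ 0.0247 -0.0005  0.0675] [-0.2792049  -0.04905426  0.21933145]
[-0.0716  0.0004 -0.0349]
[-0.0008 -0.0005  0.0001]
[ 0.0027 -0.0005  0.0019]
```

View pics/s4.png

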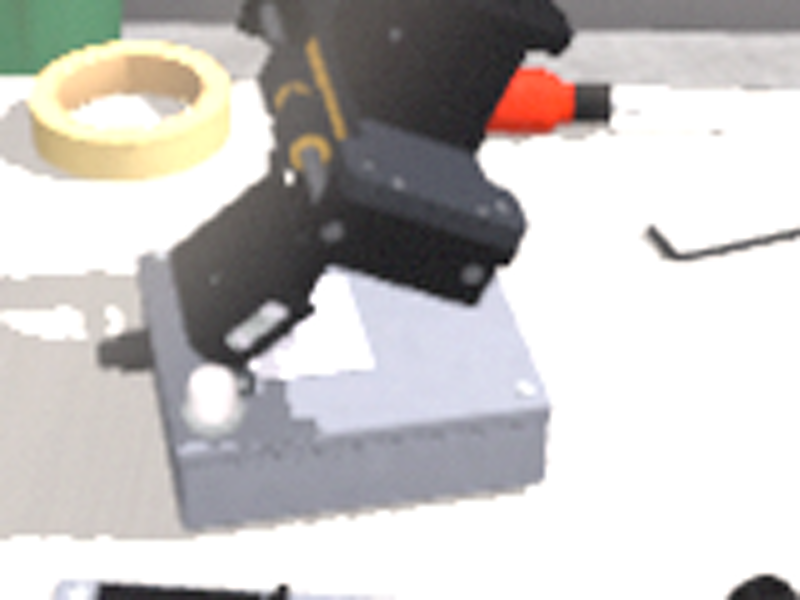

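The guard stands at about 0.6 rad with near-zero force, and the box is in place. I push slightly further for margin at the toggle.

{"method": "jog_arm", "body": {"rows": [[[0.0009,0,0.0005,0],[0.0009,0,0.0005,0],[0,0,0,0],[0,0,0,0]]]}}

```text
time_s: 13.1
tcp_pos: [0.5301, -0.1179, 0.1296]
ee_rot: [[0.871, 0.225, 0.436], [0.211, -0.974, 0.081], [0.443, 0.022, -0.896]]
wrist_force: [-1.3, -1.1, 0.6]
gripper_width: 0.004
gripper_force: 1.2
```

Now I draw straight back and let the guard fall shut.

{"method": "jog_arm", "body": {"rows": [[[-0.003,0,-0.0016,0],[-0.0045,0,-0.0024,0],[-0.0045,0,-0.0024,0],[-0.0045,0,-0.0024,0],[-0.0045,0,-0.0024,0],[-0.0045,0,-0.0024,0],[-0.0045,0,-0.0024,0],[-0.0045,0,-0.0024,0],[-0.0045,0,-0.0024,0],[-0.0045,0,-0.0024,0],[-0.0045,0,-0.0024,0],[-0.0045,0,-0.0024,0],[-0.0045,0,-0.0024,0],[-0.0045,0,-0.0024,0],[-0.0045,0,-0.0024,0],[-0.0045,0,-0.0024,0],[-0.0045,0,-0.0024,0],[-0.0045,0,-0.0024,0],[0,0,-0.02,0],[0,0,-0.02,0]]]}}

```text
time_s: 15.6
tcp_pos: [0.4247, -0.1414, 0.1685]
ee_rot: [[0.871, 0.225, 0.436], [0.211, -0.974, 0.081], [0.443, 0.022, -0.896]]
wrist_force: [0.0, 0.1, -0.4]
gripper_width: 0.006
gripper_force: 0.0
```

{"method": "jog_arm", "body": {"rows": [[[0,0,-0.04,0],[0,0,-0.05,0],[0,0,-0.05,0],[0,0,-0.04,0],[0,0,0,0],[0,0,0,0]]]}}

```text
time_s: 16.35
tcp_pos: [0.346, -0.1556, 0.3288]
ee_rot: [[0.871, 0.225, 0.436], [0.21, -0.974, 0.081], [0.443, 0.021, -0.896]]
wrist_force: [0.0, 0.1, -0.3]
gripper_width: 0.004
gripper_force: 0.0
```

```bash
python3 - <<'E'
from h import *; from station import *; import cv2
s=sense(); print(s["time_s"],tip(s).round(4), s["wrist_force"])
f=lambda im,k:cv2.resize(cv2.convertScaleAbs(im,alpha=1.6,beta=10),(390,290),interpolation=cv2.INTER_CUBIC)
t,sd=capture("top")[:,:,::-1],capture("side")[:,:,::-1]
t0,s0=cv2.imread("pics/top0.png"),cv2.imread("pics/side0.png")
c=lambda a:f(a[170:230,255:335],0); d=lambda a:f(a[180:260,220:328],0)
cv2.imwrite("pics/end.png",np.vstack([np.hstack([c(t0),c(t)]),np.hstack([d(s0),d(sd)])]))
E
```

```text
16.35 [-0.1617  0.0063  0.2663] [ 2.59802107e-05  6.56613530e-02 -3.17996465e-01]
```

View pics/end.png

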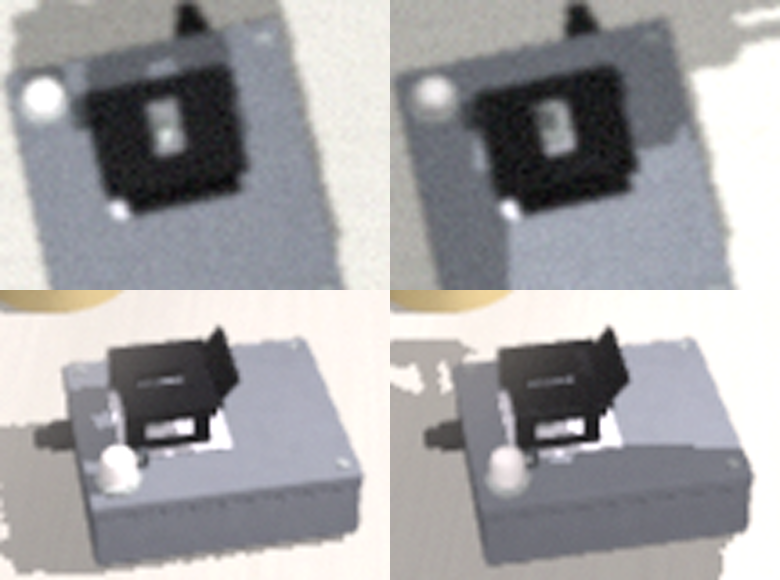

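The guard is shut and the box unmoved. The slot is shaded by the arm, so I move aside to restore the original light and compare pixels numerically to confirm the toggle.

{"method": "jog_arm", "body": {"rows": [[[0,0,-0.06,0],[0,0,-0.06,0],[0,-0.05,-0.03,0],[0,-0.06,0,0],[0,-0.06,0,0],[0,-0.06,0,0],[0,-0.06,0,0],[0,-0.06,0,0],[0,-0.06,0,0],[0,-0.06,0,0],[0,0,0,0],[0,0,0,0]]]}}

```text
time_s: 17.95
tcp_pos: [0.2163, 0.0842, 0.4522]
ee_rot: [[0.908, 0.256, 0.332], [0.247, -0.966, 0.069], [0.339, 0.02, -0.941]]
wrist_force: [-0.4, -0.3, -0.8]
gripper_width: 0.004
gripper_force: 0.0
```

```bash
python3 - <<'E'
from h import *; from station import *; import cv2
s=sense(); print(s["time_s"],s["tcp_pos"])
tp=lambda th:w(q,[.031+.024*np.sin(th),0,.052+.024*np.cos(th)])
for n in("top","side"):
    print(n,"off",proj(n,tp(-.4)).round(1),"on",proj(n,tp(.4)).round(1))
    a=np.mean([capture(n)[:,:,1].astype(float) for _ in range(4)],0); b=cv2.imread(f"pics/{n}0.png")[:,:,1].astype(float)
    r=np.s_[186:206,282:296] if n=="top" else np.s_[210:228,252:280]
    print(b[r].astype(int));print(a[r].astype(int))
    # whole-scene change
    d=cv2.GaussianBlur(np.abs(a-b),(5,5),0); k,l,st,_=cv2.connectedComponentsWithStats((d>15).astype(np.uint8)); print(st[1:][st[1:,4]>6][:12])
E
```

```text
17.95 [0.2163176  0.08419093 0.45218211]
top off [288.8 198. ] on [287.1 190.5]
[[ 48  40  40  39  44  34  34  25  21  14   9  11  15  14]
 [ 29  19  27  16  18  16  19  13  21   9  16  11  14  10]
 [ 10  16  15   6  17  17  12   8  11  16  10  21  16  15]
 [  9  15  21  14  13  16  19  25  27  17  12  15  20  14]
 [ 15  14  17  22  32  38  43  54  53  34  18   9  13  17]
 [  9  17  25  46  66  71  76  80  73  45  23  17  14  18]
 [ 13  13  33  64  84  91  94  91  85  51  24  12  16  15]
 [ 14  19  29  54  79  90  95  93  86  63  26  14  11   9]
 [  9  17  23  49  74  83  88  89  88  68  39  20  17  14]
 [ 16  10  20  42  65  77  81  87  90  68  37  14  15  13]
 [ 14  14  18  36  58  77  94 101  94  72  42  22  14  20]
 [ 12  12  18  30  55  91 118 131 106  86  59  24  15  13]
 [ 11  14  13  23  52  88 123 130 103  90  67  32  15  11]
 [ 12   8  14  23  45  78 113 113  96  88  64  35  19  16]
 [ 14  13   6  22  43  77  97  96  92  83  62  32  22  13]
 [ 14  11  10  17  42  64  78  73  64  54  37  16  14  16]
 [ 10  17  10  21  22  36  41  35  30  19  15  19  18  12]
 [ 14  16  19  10
[... 5349 characters left out ...]
82  76  72]
 [210 216 219 217 173  98  58  48  42  83  97  95  93 100 102  94  84  79
   73  68  62  65  67  67  67  67  67  67]
 [206 216 219 215 192 127  81  61  41  66  73  67  63  64  67  67  67  67
   67  66  68  68  68  68  67  67  67  68]
 [200 209 210 201 179 119  72  57  41  60  68  68  67  68  68  67  67  67
   67  67  68  68  68  68  68  68  68  68]]
[[ 467    0   93  101 5193]
 [ 218  158   69   60 2027]
 [ 210  165    7    7   38]
 [ 301  168   89   52 1742]
 [ 528  174   32   23  258]
 [ 556  184    4   11   34]
 [ 250  194   53   47 1159]
 [ 265  204    5    2    9]
 [ 526  211    2    4    8]
 [ 247  213    6    5   22]
 [ 268  215    6    6   31]
 [ 542  218   18   29  244]]
```

```bash
python3 -c "
from station import *
print(finish_job())"
```

```text
the job is handed in; nothing more can be done
None
```

I handed the job in: the lamp box's guard went up, the toggle was pushed over to on (judged from pixel changes in the guard's slot, not seen directly), and the guard is shut again with the box unmoved. No verdict came back.

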